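Clear a chest lid and hold it at its balance point

ROBOT

A 7-joint arm with a two-finger parallel gripper is mounted at the origin on the work surface. World frame = base frame: x ahead of the robot, y to its left, z up, the work surface at z = 0. Lengths are in m, angles in rad, forces in N, time in s.
With the tool pointing down it reaches from about 0.425 to 0.95 m from the base axis. Payload 4.7 kg.
Tool frame: the origin (TCP) lies between the finger pads; the fingertips stand 25 mm ahead of it and the grasp point (between the pads) lies 6 mm ahead of it; z points along the fingers, y is the line along which they close (so a half turn about z gives the same grasp; the last joint's range is limited). The gripper opens to 85 mm and grips with 20 to 120 N. Pads are 22 mm wide; open, the fingers measure 114 mm over their backs; the gripper's body (76 mm by 85 mm) begins 54 mm behind the grasp point. The pads swing forward as they close: fully open they stand 13 mm farther back than shut.
Start: joints at [-1.322, 0.469, -0.049, 1.532, 0.024, 1.141, -0.082], TCP at [0.185, 0.649, 0.256] pointing down, gripper open.
Joint ranges: [-2.59, 2.59], [-0.33, 1.99], [-1.39, 1.29], [0.1, 2.45], [-1.04, 4.18], [0.21, 1.99], [-2.66, 2.66]. Speed limits (rad/s): [2.57, 2.57, 3.14, 3.14, 3.14, 3.14, 3.14].

INTERFACE

Orientations are given as a 3x3 rotation matrix whose columns are the frame's x, y, z axes.
In Python, from rig import * gives the robot as it stands. Calls block until the motion is done:
- movep(position, orientation): joint-space move of the TCP to a pose.
- move_l(position, attitude=None, feed=0.15, until_force=None): straight line of the TCP; attitude=None keeps the orientation; feed is the mean speed in m/s. With until_force (N) it stops when the force on the tool has changed by that much, and returns True; else False.
- move_joints(angles): joint-space move.
- command_gripper(opening, newtons=None): finger opening in m; newtons is the grip in N (None keeps the last); returns when the fingers have stopped.
- sleep(seconds).
- inverse_kinematics(position, orientation): joint angles nearest the present ones, or None.
- sense(): the state.
- camera(name): name is "side" or "top"; returns (picture, depth): 384x512x3 uint8, red, green, blue; 384x512 float32, m along the optical axis (not along the pixel's ray), 0 where there is no reading.
- camera_params(name): a dict with "K" (3x3 intrinsics, pixels), "dist" ([k1, k2, p1, p2, k3] as OpenCV has them; the pictures are not rectified), "position" and "rotation" of the camera in the world. Camera axes: x right, y down, z forward; pixel columns grow to the right and rows downward; lengths in m; the calibration is good to about 2 mm. A picture is of the moment at which its call begins. camera_params takes no time and is no camera call.
A pose or a line that the arm cannot do raises Unreachable and nothing moves.
- finish_job(): hands the job in; it is judged then, once.
The state is a dict: "time_s": time; "joint_pos": joint angles; "qd": joint speeds; "joint_efforts": joint torques, N m; "position": TCP position; "tcp_rot": TCP orientation; "wrist_force": force on the tool from outside, world axes, zero at the start; "ft_torque": the same for the moment, N m; "finger_gap": finger opening in m; "gripper_force": force on a finger pad.
Only numpy, scipy, OpenCV 4.12 (cv2) and the standard library are available. Lean on these libraries where they do the work, as an engineer would, in place of code of your own. Each camera call takes 0.05 s, during which the arm holds its last target. There are 200 camera calls.

TASK

Get the walnut chest ready for its lid stays: take the plywood hardware tote off the lid by its dowel handle, keep it upright, and hang it by that handle on the hook of the steel stand, leaving it hanging there. Then swing the lid up by its brass pull to the point where it balances over its hinges, a little short of upright, without flinging it or letting it fall back or shut, and finish with the lid still in the gripper, held steady at that balance point. Leave everything else on the bench where it is.

Things in the scene. Friction and masses are not known exactly. Their poses are not given: they have to be found in the camera images.
- chest: Walnut chest, fixed to the bench: 180 mm deep (x) x 280 mm wide (y) x 100 mm high without its lid. Origin: centre of its underside; its front, where the lid's pull is, faces its own -x (towards the robot, turned up to 15 degrees). It stands left or right of the hook stand.
- lid (a joint): Angle of the chest's lid in rad: 0 shut (its start), growing as the front edge rises and swings up and back (away from the robot); 1.571 is upright, 2.0 the stop. The hinge turns almost freely, nothing holds the lid: below 1.41 it falls shut, above 1.41 it falls back. Lid and pull balance over the hinges at 1.41 rad (81 degrees, 9 degrees short of upright).
- lid_hinge (a point): Middle of the lid's hinge line, on the chest's rear top edge, 100 mm above the bench; the hinge line runs along the chest's y; axes as the chest's.
- lid_pull (a point): Middle of the lid's brass pull: a round bar 12 mm thick, 130 mm long, along the lid's y, on two 10 mm feet at 48 mm either side of the middle, its axis 35 mm off the lid's top face. With the lid shut it lies 160 mm in front of the hinge line, 51 mm above it, and 25 mm behind the lid's front edge. Axes turn with the lid.
- lid_panel: The lid: a walnut board 185 x 286 x 16 mm with the brass pull on its top, 0.48 to 0.88 kg together. Origin: middle of the hinge line; x away from the free edge, z out of its top face.
- stand: Hook stand, fixed to the bench: steel base plate 180 (x) x 120 (y) x 8 mm, a 16 mm post 220 mm high at 75 mm behind the plate's centre, and one hook of 8 mm rod that runs from the post to the front (its own -x, towards the robot, turned up to 17 degrees). Origin: underside of the plate, centre.
- hook_seat (a point): Where the handle sits in the hook: top of the rod in the hook's low, level part, 200 mm above the bench, 90 mm in front of the post's axis. In front of it, at 30 mm, is the upturned tip (12 mm ball), its top 23 mm above this point; behind it the rod rises gently to the post, 16 mm in 70 mm. Axes: x from tip to post, y across the hook, z up.
- tote: Open plywood hardware tote, loose, about 0.25 to 0.42 kg with the lid stays and screws in it: tray 84 mm (x) x 140 mm (y) x 42 mm high, two end cheeks up to 128 mm, and a dowel handle between the cheeks. It starts on the shut lid behind the pull, turned up to 17 degrees from the chest. Origin: centre of its underside, z up.
- tote_grip (a point): Middle of the tote's dowel handle, 115 mm above the tote's underside: dowel 14 mm thick along the tote's y, 128 mm free between the cheeks; the rim of the tray is 73 mm below it, the contents lower still. Axes as the tote's.
- sanding_block: Cork sanding block, 100 x 60 x 32 mm, lying in front of the hook stand. Not part of the job.
- filling_knife: Filling knife with a wooden handle, 200 mm long, lying in front of the chest. Not part of the job.
- filler_tin: Round pale tin of filler, 74 mm across, 60 mm high, behind the hook stand. Not part of the job.
- offcut: Upright walnut offcut, 55 x 55 x 75 mm high, behind the chest. Not part of the job.
- solvent_bottle: Clear bottle with a green cap, 64 mm across, 190 mm high, far left on the bench. Not part of the job.
- flask: Aluminium flask with a black cap, 60 mm across, 170 mm high, far right on the bench. Not part of the job.
- screwdriver: Screwdriver, lying far right on the bench. Not part of the job.
There are look-alikes about, which are no part of the job. Leave any purple look-alike of the stand alone.

How it is judged:
By the outcome, as a careful person would: the job done as asked, in the order asked, and still so for the second after the job is handed in, while the arm keeps its last pose, push and grip.
It also fails if it takes over 64 s, if anything falls off the work surface, if the arm or the gripper's body presses on something with over 40 N, if the wrist force passes 120 N, or if a joint passes its speed limit or range.

## Working session

There is one attempt and no reset: what is moved stays moved. The work goes in short steps, each a Python script; the robot and the scene stay as the last script left them, time stands still between calls to the robot, and variables do not carry over. Pictures are saved under pics/ and viewed, at most 10 in all, crops included, and the job is handed in when it is done.

```bash
mkdir -p pics; ls; python3 - <<'E'
from rig import *
import cv2,numpy as np
for n in("top","side"):
    p,d=camera(n); cv2.imwrite(f"pics/{n}0.png",p[:,:,::-1]); np.savez(f"{n}0.npz",p=p,d=d)
    c=camera_params(n); print(n,c)
s=sense();print(s)
E
```

```text
pics
top {'K': array([[373.45824415,   0.        , 254.34250572],
       [  0.        , 373.45824415, 189.111964  ],
       [  0.        ,   0.        ,   1.        ]]), 'dist': array([-0.08132401,  0.        ,  0.        ,  0.        ,  0.        ]), 'position': array([ 0.27279654, -0.01695298,  1.2217778 ]), 'rotation': array([[ 0.10566172, -0.97305358,  0.20494472],
       [-0.99439207, -0.10246502,  0.02617887],
       [-0.00447378, -0.2065615 , -0.97842339]])}
side {'K': array([[468.36437329,   0.        , 256.31899905],
       [  0.        , 468.36437329, 189.80686021],
       [  0.        ,   0.        ,   1.        ]]), 'dist': array([-0.17054875,  0.        ,  0.        ,  0.        ,  0.        ]), 'position': array([0.28785611, 1.06871938, 1.31383647]), 'rotation': array([[-0.97656348, -0.16476472,  0.13847873],
       [-0.21463692,  0.69781586, -0.68336229],
       [ 0.01596134, -0.6970693 , -0.71682608]])}
{'time_s': 0.1, 'joint_pos': array([-1.32187067,  0.46935386, -0.04859986,  1.53358777,  0.02407776,
        1.14099364, -0.08229497]), 'qd': array([-0.00065943, -0.00213625,  0.0004374 , -0.00268767,  0.00089406,
        0.00022121,  0.00027293]), 'joint_efforts': array([ 8.58562598e-04, -5.11516571e+01, -4.68738656e-02, -2.38386834e+01,
        1.08017874e-02,  4.42037956e-03,  1.09170665e-05]), 'position': array([0.18497285, 0.6486551 , 0.25536537]), 'tcp_rot': array([[-9.61662139e-01,  2.74236638e-01, -4.44410907e-04],
       [ 2.74236995e-01,  9.61660635e-01, -1.70104752e-03],
       [-3.91170793e-05, -1.75770691e-03, -9.99998454e-01]]), 'wrist_force': array([-0.02581701, -0.0627289 ,  0.34108339]), 'ft_torque': array([ 0.00159565, -0.04708474,  0.03650187]), 'gripper_force': 0.0, 'finger_gap': 0.08528457232337368}
```

View pics/top0.png

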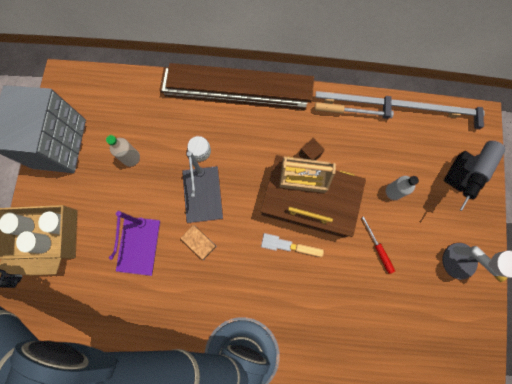

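View pics/side0.png

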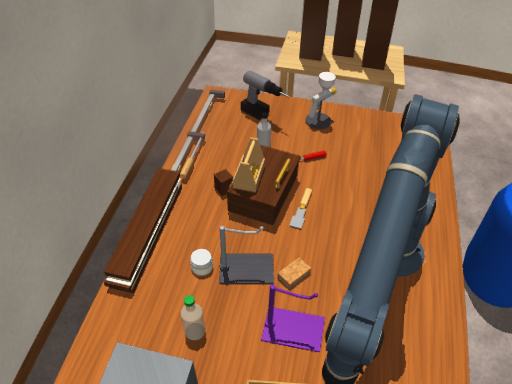

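The top view shows the chest at about (310,200), with the tote at (307,175) and the pull at (310,214). The grey stand is at (205,190) with its post and hook near (193,165). The purple look-alike is at (137,245).

```bash
cat > h.py <<'E'
import numpy as np,cv2
from rig import *
def cloud(n,d,uv=None):
    c=camera_params(n)
    if uv is None:
        v,u=np.mgrid[0:384,0:512]; uv=np.stack([u,v],-1).reshape(-1,2)
        dd=d.reshape(-1)
    else: uv=np.array(uv); dd=d[uv[:,1].astype(int),uv[:,0].astype(int)]
    r=cv2.undistortPoints(uv.astype(np.float64)[:,None],c["K"],c["dist"])[:,0]
    P=np.c_[r,np.ones(len(r))]*dd[:,None]
    W=P@c["rotation"].T+c["position"]; W[dd<=0]=np.nan
    return W
def line(P):
    m=(P[:,:2].max(0)+P[:,:2].min(0))/2; c=P[:,:2].mean(0)
    e=np.linalg.svd(P[:,:2]-c,full_matrices=False)[2][0]
    t=(P[:,:2]-c)@e; return c+e*(t.max()+t.min())/2,np.degrees(np.arctan2(e[1],e[0]))%180,t.max()-t.min()
E
python3 - <<'E'
from h import *
np.set_printoptions(precision=4,suppress=True)
for n in("top","side"):
    f=np.load(n+"0.npz");p=f["p"].reshape(-1,3).astype(int);W=cloud(n,f["d"]);x,y,z=W.T
    hsv=cv2.cvtColor(f["p"],cv2.COLOR_RGB2HSV).reshape(-1,3)
    u=np.arange(384*512)%512; v=np.arange(384*512)//512
    if n=="top":
        chest=(u>245)&(u<375)&(v>140)&(v<245); st=(u>175)&(u<230)&(v>125)&(v<225)
    else:
        chest=(u>205)&(u<305)&(v>130)&(v<225); st=(u>205)&(u<280)&(v>220)&(v<290)
    print(n,"table z",np.nanmedian(z[(v>230)&(v<300)&(u>270)&(u<330)]) )
    yel=(hsv[:,0]>20)&(hsv[:,0]<35)&(hsv[:,1]>130)&(hsv[:,2]>110)
    for nm,m in (("pull",chest&yel&(z>.135)&(z<.17)),("dowel",chest&(z>.22)&(z<.242)),("tall",chest&(z>.2)),
      ("lidtop",chest&(z>.105)&(z<.125)),("hook",st&(z>.185)&(z<.235)),("post",st&(z>.05)),("plate",st&(z>.003)&(z<.02)&(hsv[:,1]<90))):
        P=W[m]; print(nm,len(P),*( (line(P),np.median(P[:,2])) if len(P)>3 else()))
    P=W[st&(z>.17)]; U=np.c_[u,v][st&(z>.17)]
    print(np.c_[U,P][::max(1,len(P)//50)])
    r=(slice(120,240),slice(160,390)) if n=="top" else (slice(120,300),slice(190,320))
    im=cv2.resize(f["p"][r][:,:,::-1],None,fx=3.4,fy=3.3 if n!="top" else 3.4,interpolation=cv2.INTER_CUBIC)
    cv2.imwrite(f"pics/{n}c.png",im)
E
```

```text
top table z 0.0007314381372887091
pull 142 (array([ 0.4857, -0.1392]), np.float64(25.28908426820263), np.float64(0.1652618523838586)) 0.15495376301314523
dowel 278 (array([ 0.5566, -0.1319]), np.float64(89.1111358280222), np.float64(0.14137591231941016)) 0.2364996343774704
tall 360 (array([ 0.5559, -0.1323]), np.float64(88.94289498675306), np.float64(0.14219790448973363)) 0.23670323367491886
lidtop 4332 (array([ 0.4919, -0.1671]), np.float64(87.7619793025438), np.float64(0.30414431066273295)) 0.11634662597900414
hook 156 (array([0.5079, 0.19  ]), np.float64(12.430980372440132), np.float64(0.13269821950046126)) 0.20667585839913227
post 551 (array([0.5573, 0.1987]), np.float64(10.306704370340498), np.float64(0.23280774274046556)) 0.06178264470442785
plate 1725 (array([0.5493, 0.1947]), np.float64(9.75714877921149), np.float64(0.2965305370569015)) 0.008037843796533162
[[188.     151.       0.5721   0.2071   0.22  ]
 [187.     152.       0.5684   0.2091   0.2218]
 [190.     152.       0.5687   0.2003   0.2235]
 [189.     153.       0.5664   0.2033   0.2205]
 [187.     154.       0.5625  
[... 5140 characters left out ...]
  0.5718   0.211    0.1943]
 [224.     234.       0.56     0.2076   0.1935]
 [223.     235.       0.5636   0.2071   0.1871]
 [222.     236.       0.5659   0.2104   0.1854]
 [221.     237.       0.5693   0.2107   0.1799]
 [220.     238.       0.5733   0.209    0.1717]
 [272.     285.       0.3791   0.3727   0.2222]
 [271.     286.       0.3811   0.3769   0.2229]
 [275.     286.       0.3708   0.3711   0.2176]
 [273.     287.       0.3755   0.3757   0.218 ]
 [271.     288.       0.3799   0.3827   0.2222]
 [275.     288.       0.3697   0.3769   0.2168]
 [271.     289.       0.3796   0.3835   0.2184]
 [275.     289.       0.3694   0.3774   0.2126]
 [279.     289.       0.3589   0.3729   0.2092]]
```

View pics/topc.png

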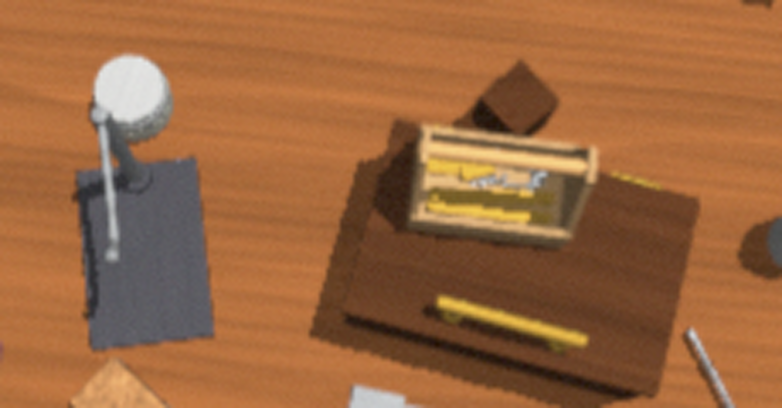

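The crop shows the dowel running along the tote's near-back rim at about (285,163)–(334,168) in the full image, the pull from (289,208) to (332,220), and the hook from the post at (189,154) to the tip at (193,195). Next I'll refine the poses and check reachability.

```bash
cat >> h.py <<'E'
def R(app,close):
    z=np.array(app,float);z/=np.linalg.norm(z);y=np.array(close,float);y-=z*(y@z);y/=np.linalg.norm(y)
    return np.c_[np.cross(y,z),y,z]
def ik(g,Rm):
    try: return inverse_kinematics(np.array(g)-.006*Rm[:,2],Rm)
    except Exception as e: return None
E
python3 - <<'E'
from h import *
np.set_printoptions(precision=4,suppress=True)
for n in("top","side"):
    f=np.load(n+"0.npz");W=cloud(n,f["d"]);x,y,z=W.T
    hsv=cv2.cvtColor(f["p"],cv2.COLOR_RGB2HSV).reshape(-1,3)
    box=(x>.36)&(x<.66)&(y>-.36)&(y<.04)
    def rect(m,nm):
        P=W[m][:,:2]
        k=np.zeros((500,500),np.uint8); ij=((P-[.3,-.4])*1000).astype(int); k[ij[:,0].clip(0,499),ij[:,1].clip(0,499)]=255
        k=cv2.morphologyEx(k,cv2.MORPH_CLOSE,np.ones((9,9)))
        nn,l,s,_=cv2.connectedComponentsWithStats(k); b=1+s[1:,4].argmax(); q=np.argwhere(l==b)/1000+[.3,-.4]
        r=cv2.minAreaRect((q*1000).astype(np.float32)); print(n,nm,len(P),r)
    rect(box&(z>.106)&(z<.124),"lid")
    rect(box&(z>.145)&(z<.165)&(x<.52),"pull")
    P=W[box&(z>.145)&(z<.165)&(x<.52)];print(line(P))
    rect(box&(z>.225),"tote")
    P=W[box&(z>.226)];c=np.median(P[:,:2],0)
    for y0 in np.arange(-.2,-.06,.01):
        q=W[box&(z>.226)&(abs(y-y0)<.005)]; print(f"{y0:.2f}",len(q),q.mean(0) if len(q) else"")
E
```

```text
top lid 4295 ((506.3040771484375, -168.07435607910156), (286.50323486328125, 188.29881286621094), 81.02737426757812)
top pull 283 ((438.5563049316406, -156.7510528564453), (129.9018096923828, 13.439216613769531), 80.83765411376953)
(array([ 0.4736, -0.1422]), np.float64(47.696565875452364), np.float64(0.17551244620920822))
top tote 316 ((557.5, -133.0), (35.0, 142.0), 0.0)
-0.20 45 [ 0.555  -0.1994  0.2405]
-0.19 18 [ 0.5566 -0.1902  0.2363]
-0.18 19 [ 0.5566 -0.1802  0.2364]
-0.17 20 [ 0.5573 -0.1697  0.2369]
-0.16 16 [ 0.556  -0.1599  0.2365]
-0.15 20 [ 0.558  -0.1504  0.237 ]
-0.14 20 [ 0.5573 -0.1396  0.2356]
-0.13 17 [ 0.5581 -0.1297  0.2359]
-0.12 19 [ 0.5581 -0.12    0.2363]
-0.11 18 [ 0.5571 -0.1099  0.2363]
-0.10 18 [ 0.559  -0.1004  0.2367]
-0.09 21 [ 0.558  -0.0898  0.2358]
-0.08 15 [ 0.5586 -0.0797  0.2368]
-0.07 31 [ 0.558  -0.0689  0.2397]
-0.06 17 [ 0.5584 -0.0632  0.2385]
side lid 1860 ((503.7993469238281, -166.87188720703125), (294.5701599121094, 186.65081787109375), 79.24202728271484)
side pull 118 ((439.8513488769531, -154.89187622070312), (132.99879455566406, 11.179133415222168), 80.53767395019531)
(array([ 0.467 , -0.1377]), np.float64(55.361187564865), np.float64(0.17632026613381696))
side tote 186 ((559.9718017578125, -132.37930297851562), (151.04307556152344, 36.05607223510742), 89.13847351074219)
-0.20 35 [ 0.5572 -0.1993  0.2384]
-0.19 11 [ 0.5593 -0.1912  0.238 ]
-0.18 9 [ 0.5585 -0.1783  0.2383]
-0.17 5 [ 0.5587 -0.1692  0.237 ]
-0.16 7 [ 0.5569 -0.1622  0.2382]
-0.15 10 [ 0.5593 -0.1496  0.2375]
-0.14 7 [ 0.5575 -0.1401  0.2374]
-0.13 10 [ 0.5595 -0.1303  0.2362]
-0.12 5 [ 0.5578 -0.1184  0.2385]
-0.11 9 [ 0.5596 -0.1104  0.2372]
-0.10 7 [ 0.5604 -0.0998  0.2378]
-0.09 9 [ 0.5589 -0.0906  0.2372]
-0.08 6 [ 0.5604 -0.082   0.2375]
-0.07 17 [ 0.561  -0.0679  0.2385]
-0.06 33 [ 0.5601 -0.0628  0.2365]
```

```bash
cat >> h.py <<'E'
cx=np.array([.988,-.156,0]);cy=np.array([.156,.988,0]);ez=np.array([0,0,1.])
HINGE=np.array([.597,-.181,.1]); TOTE=np.array([.558,-.1325,.231]); tx=np.array([1,-.018,0]);ty=np.array([.018,1,0])
SEAT=np.array([.478,.1835,.2]); hx=np.array([.969,.246,0]);hy=np.array([-.246,.969,0])
r0=np.hypot(.16,.051);b0=np.arctan2(.051,.16)
def pull(th): b=b0+th; return HINGE+r0*(-np.cos(b)*cx+np.sin(b)*ez)
def Rl(a,s=1): return R(np.cos(a)*cx-np.sin(a)*ez, s*(np.sin(a)*cx+np.cos(a)*ez))
E
python3 - <<'E'
from h import *
np.set_printoptions(precision=2,suppress=True)
off=.03
for s in(1,-1):
    print("tote",s)
    for nm,g,X,Y in(("grasp",TOTE,tx,ty),("lift",TOTE+[0,0,.1],tx,ty),("mid",np.array([.42,.03,.33]),hx,hy),("pre",SEAT-.092*hx+[0,0,.045],hx,hy),("hi",SEAT+[0,0,.045],hx,hy),("seat",SEAT+[0,0,.005],hx,hy)):
        print(nm,ik(g+off*Y,R(-ez,s*X)))
    for a in range(0,100,10):
        aa=np.radians(a); 
        print("lid",a,"app",ik(pull(0)-.05*(np.cos(aa)*cx-np.sin(aa)*ez),Rl(aa,s)),"0",ik(pull(0),Rl(aa,s)) is not None,"end same",ik(pull(1.41),Rl(aa,s)),"end a+81",ik(pull(1.41),Rl(aa+1.41,s)) is not None)
E
```

```text
tote 1
grasp [-0.53  0.4   0.84  1.85 -0.34  1.04  0.43]
lift [-0.56  0.29  0.84  1.72 -0.23  1.23  0.33]
mid [-0.8  -0.07  0.53  2.01  0.04  1.19 -0.03]
pre [-0.91  0.05  0.36  2.11 -0.02  0.98 -0.28]
hi [-0.83  0.22  0.38  1.93 -0.1   1.01 -0.16]
seat [-0.82  0.27  0.37  1.98 -0.12  0.92 -0.13]
lid 0 app None 0 False end same [ 1.2   0.9  -1.19  2.38  3.18  1.22 -2.34] end a+81 True
lid 10 app None 0 False end same [ 1.21  0.71 -1.18  2.36  3.    0.98 -2.43] end a+81 True
lid 20 app None 0 False end same [ 1.23  0.55 -1.17  2.31  2.84  0.7  -2.44] end a+81 True
lid 30 app None 0 False end same [ 1.23  0.44 -1.15  2.23  2.57  0.44 -2.28] end a+81 True
lid 40 app None 0 False end same [ 1.22  0.4  -1.14  2.13  1.86  0.28 -1.62] end a+81 True
lid 50 app None 0 False end same [-0.38  0.22  0.73  2.1  -0.94  0.29  0.97] end a+81 True
lid 60 app [ 0.16 -0.03  0.14  2.44 -0.32  0.22  0.45] 0 True end same [-0.29  0.24  0.64  1.98 -0.47  0.48  0.5 ] end a+81 False
lid 70 app [-0.41 -0.    0.71  2.34 -0.1   0.46  0.23] 0 True end same [-0.32  0.31  0.7   1.86 -0.39  0.72  0.42] end a+81 Fal
[... 849 characters left out ...]
.23  2.57  0.44  0.86] end a+81 True
lid 40 app None 0 False end same [ 1.22  0.4  -1.14  2.13  1.86  0.28  1.52] end a+81 True
lid 50 app None 0 False end same [-0.38  0.22  0.73  2.1  -0.94  0.29 -2.17] end a+81 False
lid 60 app [ 0.74  0.   -0.43  2.41 -0.36  0.22 -2.65] 0 True end same [-0.64  0.37  1.13  2.   -0.85  0.6  -2.3 ] end a+81 False
lid 70 app None 0 True end same [-0.6   0.44  1.12  1.87 -0.69  0.82 -2.46] end a+81 False
lid 80 app [-0.85  0.19  1.28  2.23 -0.35  0.71 -2.64] 0 True end same [-0.54  0.53  1.12  1.75 -0.62  1.04 -2.53] end a+81 False
lid 90 app [-0.67  0.32  1.13  2.11 -0.36  0.93 -2.64] 0 True end same [-0.48  0.63  1.11  1.63 -0.58  1.26 -2.56] end a+81 False
```

```bash
cat >> h.py <<'E'
def ml(g,Rm=None,**k):
    Rc=sense()["tcp_rot"] if Rm is None else Rm
    return move_l(np.array(g)-.006*Rc[:,2],Rm,**k)
def mp(g,Rm): movep(np.array(g)-.006*Rm[:,2],Rm)
def st(m=""):
    s=sense();print(m,"t%.1f"%s["time_s"],"p",s["position"].round(4),"F",s["wrist_force"].round(1),"gap %.4f gf %.0f"%(s["finger_gap"],s["gripper_force"]))
def snap(name,n="top",crop=None,f=1):
    p,d=camera(n);np.savez(name+".npz",p=p,d=d);q=p[:,:,::-1]
    if crop:u0,u1,v0,v1=crop;q=q[v0:v1,u0:u1]
    cv2.imwrite(f"pics/{name}.png",cv2.resize(q,None,fx=f,fy=f,interpolation=cv2.INTER_CUBIC)); return p,d
E
python3 - <<'E'
from h import *
Rt=R(-ez,tx); G=TOTE+.03*ty
command_gripper(.06,80)
p=sense()["position"]; move_l([p[0],p[1],.4],feed=.3)
mp([.40,.10,.42],Rt); mp(G+[0,0,.08],Rt); st("above")
print(ml(G,feed=.12,until_force=15)); st("at")
snap("g","side",(190,320,110,300),3)
command_gripper(.0,80); st("closed")
print(ml(G+[0,0,.012],feed=.04)); st("lift")
E
```

```text
above t4.3 p [ 0.5588 -0.1009  0.317 ] F [ 0.3  0.2 -0.1] gap 0.0596 gf 0
False
at t5.1 p [ 0.559  -0.1026  0.2378] F [1.3 0.  0.4] gap 0.0598 gf 0
closed t5.7 p [ 0.5592 -0.1025  0.2375] F [ 2.5 -0.3  2.1] gap 0.0118 gf 78
False
lift t6.1 p [ 0.5583 -0.1024  0.249 ] F [ 0.5  0.3 -2.7] gap 0.0113 gf 78
```

View pics/g.png

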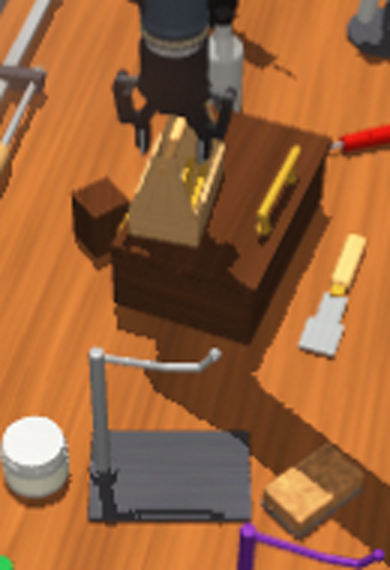

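The fingers straddle the dowel in the crop at about (175,130). The grip holds, so I'll carry the tote to in front of the hook and check it there.

```bash
python3 - <<'E'
from h import *
Rt=R(-ez,tx);Rh=R(-ez,hx); G=TOTE+.03*ty
ml(G+[0,0,.09],feed=.12); st("lifted")
ml(np.array([.43,.03,.32]),Rh,feed=.15)
pre=SEAT-.09*hx+.03*hy+[0,0,.12]
ml(pre,feed=.15); st("pre hi")
snap("h1","side",(190,320,130,310),3.2); p,d=camera("top");np.savez("h1t.npz",p=p,d=d)
for n,f in(("top","h1t"),("side","h1")):
    W=cloud(n,np.load(f+".npz")["d"]); q=W-(SEAT-.09*hx); a=q@hx;b=q@hy
    for lo in(-.075,-.06,-.02,.0,.04,.062):
        m=(abs(a)<.03)&(b>lo)&(b<lo+.012)&(W[:,2]>.25)&(W[:,2]<.36)
        m&=(W[:,2]<.335)|(lo>.03)|(lo<-.05)
        print(n,lo,m.sum(),np.round([np.median(a[m]),np.percentile(W[m,2],95)],4) if m.sum() else"")
E
```

```text
lifted t6.9 p [ 0.558  -0.1022  0.3262] F [-0.6 -0.2 -2.6] gap 0.0115 gf 78
pre hi t9.6 p [0.3838 0.1894 0.326 ] F [-0.2 -0.2 -2.4] gap 0.0113 gf 78
top -0.075 104 [-0.005   0.3342]
top -0.06 29 [-0.0019  0.3271]
top -0.02 29 [-0.0029  0.3285]
top 0.0 29 [-0.0023  0.3283]
top 0.04 0 
top 0.062 0 
side -0.075 18 [0.0152 0.2845]
side -0.06 0 
side -0.02 1 [-0.0045  0.3255]
side 0.0 8 [-0.003  0.327]
side 0.04 30 [-0.0031  0.3576]
side 0.062 354 [0.001  0.3318]
```

View pics/h1.png

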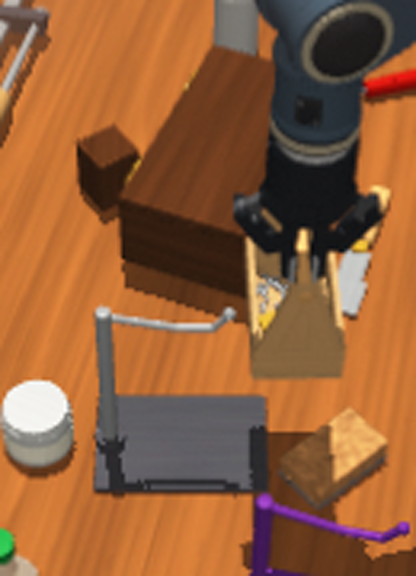

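The tote hangs level in front of the hook tip (230,315 in the crop). The tip is ahead, between the cheeks.

```bash
python3 - <<'E'
from h import *
o=.03*hy
ml(SEAT-.09*hx+o+[0,0,.045],feed=.1)
ml(SEAT+o+[0,0,.045]+.0025*hx,feed=.1); st("over")
print(ml(SEAT+o+[0,0,.003]+.0025*hx,feed=.03,until_force=3.5)); st("down")
snap("h2","side",(190,320,130,310),3.2); p,d=camera("top");np.savez("h2t.npz",p=p,d=d)
W=cloud("top",d);q=W-SEAT;a=q@hx;b=q@hy
for lo in(-.075,-.06,-.04,-.02):
    m=(abs(a)<.03)&(b>lo)&(b<lo+.012)&(W[:,2]>.19)&(W[:,2]<.235); print(lo,m.sum(),np.median(a[m]),np.percentile(W[m,2],95))
E
```

```text
over t11.7 p [0.4724 0.213  0.2509] F [ 0.1 -0.  -2.2] gap 0.0114 gf 78
True
down t12.8 p [0.4729 0.2133 0.2122] F [0.4 0.4 3.4] gap 0.0117 gf 78
-0.075 42 -0.0038381423585791444 0.22209206702476061
-0.06 22 4.121947295633588e-06 0.21546338435604542
-0.04 23 1.2266869969999083e-05 0.21591943885868353
-0.02 23 -0.00023752396890906895 0.2155043674697374
```

View pics/h2.png

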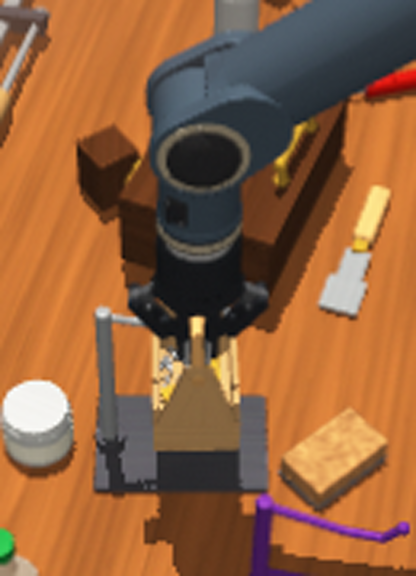

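The tote is on the hook: the dowel is at seat height and the force has reversed. I'll release it and back away upward.

```bash
python3 - <<'E'
from h import *
command_gripper(.045,80); sleep(.3)
ml(SEAT+.03*hy+.0025*hx+[0,0,.13],feed=.12)
mp([.40,0,.36],R(-ez,cx)); sleep(.3); st()
snap("h3","side",(190,320,130,310),3.2); p,d=camera("top");np.savez("h3t.npz",p=p,d=d)
W=cloud("top",d);q=W-SEAT;a=q@hx;b=q@hy
for lo in(-.075,-.06,-.04,-.02,.01,.03,.05,.063):
    m=(abs(a)<.03)&(b>lo)&(b<lo+.012)&(W[:,2]>.19)&(W[:,2]<.235); print(lo,m.sum(),np.median(a[m]),np.percentile(W[m,2],95))
for th in np.arange(0,1.5,.2):
  print("%.1f"%th,*["%d:%d"%(a,ik(pull(th),Rl(np.radians(a))) is not None) for a in range(60,131,10)])
E
```

```text
t16.0 p [0.4003 0.0008 0.3659] F [-0.3 -0.  -0.1] gap 0.0452 gf 0
-0.075 43 -0.005003396340580929 0.22189302689564816
-0.06 20 -0.0005256048814020599 0.2147209519362724
-0.04 20 -0.0005017068282615422 0.21530360319253736
-0.02 22 -1.9967863240143254e-05 0.21416236393595642
0.01 22 -0.000831201217898644 0.21618405573264635
0.03 21 -0.0006504882410351408 0.21672339025658993
0.05 23 -0.0010451204025692662 0.21605723310585143
0.063 57 -0.00354896512308654 0.22182318717538635
0.0 60:1 70:1 80:1 90:1 100:1 110:1 120:1 130:1
0.2 60:1 70:1 80:1 90:1 100:1 110:1 120:1 130:1
0.4 60:1 70:1 80:1 90:1 100:1 110:1 120:1 130:1
0.6 60:1 70:1 80:1 90:1 100:1 110:1 120:1 130:1
0.8 60:1 70:1 80:1 90:1 100:1 110:1 120:1 130:1
1.0 60:1 70:1 80:1 90:1 100:1 110:1 120:1 130:1
1.2 60:1 70:1 80:1 90:1 100:1 110:1 120:1 130:1
1.4 60:1 70:1 80:1 90:1 100:1 110:1 120:1 130:1
```

View pics/h3.png

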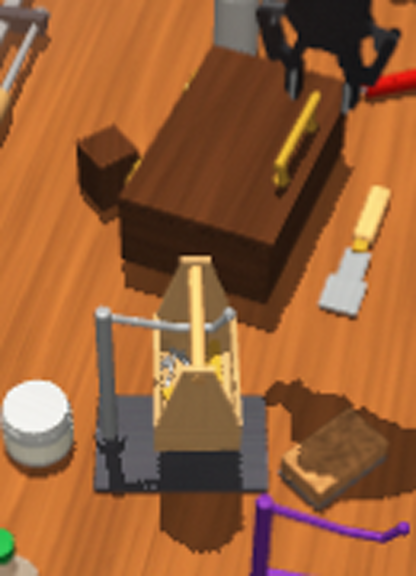

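The tote hangs level on the hook, released, with dowel heights even across its length. Next is the lid: I'll grip the pull with the tool tilted and lift a little first as a check.

```bash
python3 - <<'E'
from h import *
for n,f in(("top","h3t"),("side","h3")):
    W=cloud(n,np.load(f+".npz")["d"]);q=W-pull(0);m=(abs(q@cx)<.02)&(abs(q@cy)<.06)&(q[:,2]>-.006)&(q[:,2]<.012)
    a=(q@cx)[m];b=(q@cy)[m];print(n,m.sum(),"dx",np.polyfit(b,a,1),"ztop",np.percentile(W[m,2],90))
A=np.radians(70);Rm=Rl(A);ap=Rm[:,2]
command_gripper(.032,40)
mp(pull(0)-.09*ap,Rm); st("pre")
print(ml(pull(0),feed=.08,until_force=12)); st("at")
command_gripper(0,40); st("closed")
for th in(.05,.1):
    ml(pull(th),Rl(A+np.radians(45)*th/1.41),feed=.04)
st("lift"); snap("l1","side",(190,320,110,290),3.2)
E
```

```text
top 166 dx [ 0.00160123 -0.00032623] ztop 0.15871509421811048
side 74 dx [0.01038469 0.00076141] ztop 0.16022169137670278
pre t17.2 p [ 0.4076 -0.1505  0.2422] F [-0.3  0.5  0.1] gap 0.0322 gf 0Traceback (most recent call last):
  File "<stdin>", line 8, in <module>
  File "h.py", line 31, in ml
    return move_l(np.array(g)-.006*Rc[:,2],Rm,**k)
rig.Unreachable: the arm cannot follow that straight line within its joint ranges
```

```bash
python3 - <<'E'
from h import *
print(sense()["joint_pos"].round(2))
for deg in(78,85,90):
    A=np.radians(deg);Rm=Rl(A);ap=Rm[:,2]
    mp(pull(0)-.07*ap,Rm); print(deg,sense()["joint_pos"].round(2))
    try: print(ml(pull(0),feed=.08,until_force=12)); break
    except Unreachable: print("no")
st("at"); print(sense()["joint_pos"].round(2))
command_gripper(0,40); st("closed")
for th in(.05,.1):
    ml(pull(th),Rl(A+np.radians(115-deg)*th/1.41),feed=.04)
st("lift"); print(sense()["joint_pos"].round(2)); snap("l1","side",(190,320,110,290),3.2)
open("deg","w").write(str(deg))
E
```

```text
[-0.94 -0.3   1.07  2.33  0.44  0.65 -0.32]
78 [-0.6   0.02  0.91  2.23 -0.07  0.69  0.2 ]
False
at t18.8 p [ 0.438  -0.1557  0.1575] F [-0.2  0.3  0.8] gap 0.0321 gf 0
[-0.46  0.22  0.83  2.28 -0.41  0.54  0.52]
closed t19.1 p [ 0.439  -0.156   0.1578] F [2.2 0.8 4.5] gap 0.0104 gf 39
lift t19.9 p [ 0.4444 -0.1569  0.1723] F [  7.7  -1.7 -10.3] gap 0.0103 gf 39
[-0.49  0.23  0.87  2.23 -0.35  0.63  0.46]
```

View pics/l1.png

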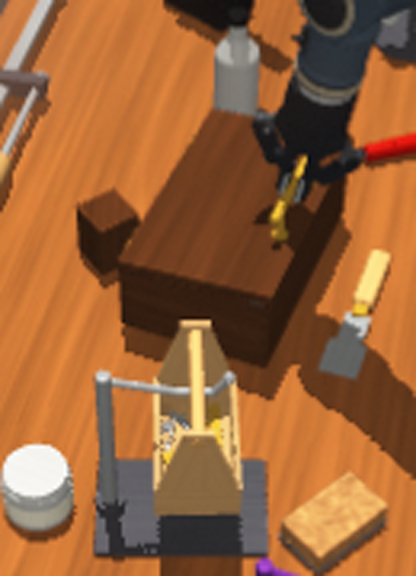

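The pads hold the pull near (288,190) and the lid has started to rise. I'll keep swinging along the arc and watch the force.

```bash
cat >> h.py <<'E'
def lidang(name):
    out=[]
    for n in("top","side"):
        p,d=camera(n);W=cloud(n,d);np.savez(f"{name}_{n}.npz",p=p,d=d)
        h=cv2.cvtColor(p,cv2.COLOR_RGB2HSV).reshape(-1,3)
        q=W-HINGE;a=-(q@cx);z=q[:,2];y=q@cy;r=np.hypot(a,z)
        m=(abs(y)<.135)&(abs(y)>.07)&(r>.08)&(r<.195)&(z>.02)&(h[:,2]<120)&(a<.17)
        if m.sum()>30:
            # line fit offset from hinge
            P=np.c_[a,z][m]; c=np.median(P,0); e=np.linalg.svd(P-c,full_matrices=False)[2][0]
            nn=np.array([-e[1],e[0]]); e=e*np.sign(e[1])
            out.append((n,int(m.sum()),round(float(np.arctan2(e[1],e[0])),3),round(float(abs(c@nn)),4),round(float(np.std((P-c)@nn)),4)))
    return out
E
python3 - <<'E'
from h import *
A=np.radians(78)
for i,th in enumerate(np.arange(.2,1.01,.1)):
    ml(pull(th),Rl(A+np.radians(37)*th/1.41),feed=.05)
    s=sense();F=s["wrist_force"];print("%.1f"%th,F.round(1),round(s["finger_gap"],4))
    if np.linalg.norm(F)>30: break
st();print(sense()["joint_pos"].round(2)); print(lidang("l2"))
E
```

```text
0.2 [  7.1  -2.6 -10.8] 0.0106
0.3 [  5.7  -1.5 -11. ] 0.0106
0.4 [  2.9  -2.4 -10.5] 0.0106
0.5 [-1.6 -1.1 -5.2] 0.0103
0.6 [-5.  -1.3 -2.8] 0.0105
0.7 [-6.6 -0.5  3.2] 0.0103
0.8 [-8.  -0.5  4.3] 0.0103
0.9 [-8.4  1.1  6.9] 0.0103
1.0 [-7.1  0.8  9.9] 0.0108
 t24.3 p [ 0.5549 -0.1752  0.2708] F [-7.1  0.8  9.9] gap 0.0108 gf 40
[-0.35  0.53  0.85  1.63 -0.32  1.41  0.41]
[('top', 400, 0.937, 0.0229, 0.0034), ('side', 244, 0.937, 0.025, 0.0042)]
```

```bash
cat >> h.py <<'E'
def ang2(name):
    res={}
    for n in("top","side"):
        f=np.load(f"{name}_{n}.npz");W=cloud(n,f["d"]);h=cv2.cvtColor(f["p"],cv2.COLOR_RGB2HSV).reshape(-1,3)
        cam=camera_params(n)["position"]
        q=W-HINGE;a=-(q@cx);z=q[:,2];y=q@cy;r=np.hypot(a,z)
        m=(h[:,0]>18)&(h[:,0]<36)&(h[:,1]>110)&(r>.14)&(r<.2)&(abs(y)<.066)&(z>.03)
        if m.sum()>5:
            # surface -> axis: push 6 mm away from camera in-plane
            v=W[m]-cam; v/=np.linalg.norm(v,axis=1)[:,None]; va=-(v@cx);vz=v[:,2];k=5/np.hypot(va,vz)/1000
            aa=np.median(a[m]+va*k);zz=np.median(z[m]+vz*k)
            res[n+"bar"]=(int(m.sum()),round(float(np.arctan2(zz,aa)-b0),3),round(float(np.hypot(aa,zz)),4))
        m=(abs(y)<.138)&(abs(y)>.075)&(r>.06)&(r<.19)&(z>.03)&(h[:,2]<130)
        P=np.c_[a,z][m]; best=(0,)
        for t in np.arange(.5,1.9,.005):
            o=-P[:,0]*np.sin(t)+P[:,1]*np.cos(t)   # top face: o=+.016, bottom face: 0
            for face in(0,.016):
                c=(abs(o-face)<.003).sum()
                if c>best[0]: best=(int(c),round(t,3),face)
        res[n+"lid"]=best+(len(P),)
        e=(abs(y)<.138)&(abs(y)>.075)&(z>.1)&(r>.17)&(r<.2)&(h[:,2]<130)
        if e.sum()>5: res[n+"edge"]=(int(e.sum()),round(float(np.median(np.arctan2(z[e],a[e]))),3))
    return res
E
python3 - <<'E'
from h import *
print(ang2("l2"))
E
```

```text
{'topbar': (113, 0.96, 0.1671), 'toplid': (350, np.float64(0.97), 0.016, 427), 'topedge': (164, 1.044), 'sidebar': (75, 0.937, 0.1639), 'sidelid': (177, np.float64(0.99), 0.016, 270), 'sideedge': (124, 1.046)}
```

Vision puts the lid at about 0.97 rad against 1.0 commanded. I'll continue up and re-measure near the balance point.

```bash
python3 - <<'E'
from h import *
A=np.radians(78)
for th in (1.1,1.2,1.3,1.37,1.42):
    ml(pull(th),Rl(A+np.radians(37)*th/1.41),feed=.045)
    s=sense();print("%.2f"%th,s["wrist_force"].round(1),round(s["finger_gap"],4))
sleep(.3);st();lidang("l3");print(ang2("l3"))
snap("l3v","side",(190,320,100,280),3.2)
E
```

```text
1.10 [-3.6 -0.5  9.2] 0.0105
1.20 [-2.2 -1.2  8.1] 0.0108
1.30 [-1.6 -1.8  6.1] 0.0105
1.37 [-1.9 -2.8  8.8] 0.0103
1.42 [-1.7 -3.6  7.6] 0.0107
 t27.1 p [ 0.6266 -0.187   0.274 ] F [-0.3 -3.3  6.4] gap 0.0105 gf 42
{'topbar': (169, 1.406, 0.1671), 'toplid': (211, np.float64(1.425), 0, 284), 'topedge': (146, 1.442), 'sidebar': (66, 1.411, 0.1669), 'sidelid': (229, np.float64(1.43), 0, 340), 'sideedge': (134, 1.451)}
```

View pics/l3v.png

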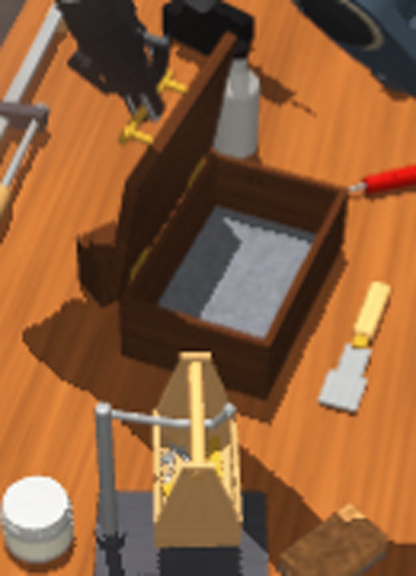

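The lid stands near-upright in the gripper at about 1.41–1.42 rad (bar 1.406/1.411, panel 1.425/1.43). The tote still hangs on the hook at (195,430 in the crop) and the knife and block are in place. I'll check that it's steady and hand in.

```bash
python3 - <<'E'
from h import *
sleep(1.0);st();lidang("l4");print(ang2("l4"))
s=sense();print(abs(s["qd"]).max())
print(finish_job())
E
```

```text
t28.2 p [ 0.6266 -0.187   0.274 ] F [-1.6 -3.1  7.6] gap 0.0104 gf 42
{'topbar': (166, 1.404, 0.1673), 'toplid': (213, np.float64(1.43), 0, 283), 'topedge': (141, 1.442), 'sidebar': (64, 1.407, 0.1672), 'sidelid': (245, np.float64(1.43), 0, 361), 'sideedge': (137, 1.453)}
0.0015656409778192432
the job is handed in; nothing more can be done
None
```

The job is handed in at about 28 s: the tote hangs level on the stand's hook, and the lid is held steady in the gripper at about 1.41 rad (camera readings 1.40–1.43); the hand-in returned no verdict.

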